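Load an empty reel on the slanted spindle of a bench winder

TASK

Pick up the empty orange twine reel and slide it, notched foot first, down the winder's slanted spindle, then turn it gently until the driver pin drops into one of the notches in its foot and the reel sits fully home on the driver plate. Don't force it: the pin bends if the reel is rammed onto it. Let go of the reel and leave the tin, the iron weight and the mallet where they are.

Things in the scene. Friction and masses are not known exactly. Their poses are not given: they have to be found in the camera images.
- reel: Empty orange plastic reel, 95 mm tall, about 130 to 250 g, standing upright on the bench on its notched foot. Origin at the centre of its underside, z along its axis to the plain end. Round barrel 40 mm in diameter from 16 mm up to the top; one flange, 80 mm in diameter, at 10 to 16 mm; a 19 mm bore right through.
- reel_top (a point): Centre of the reel's open, flangeless top end, 95 mm above its underside. The place to grip is the barrel's upper part from above, in line with its axis; the barrel is round, so any yaw will do.
- reel_foot (a point): Centre of the reel's underside (the same point as reel). Below the flange the foot is castellated: four straight radial notches 90 degrees apart, along the reel's +x, +y, -x and -y, each 10 mm deep and 9 mm wide, open downwards and outwards. The reel's centre of mass lies on its axis, 35 mm above this point.
- spindle: Fixed steel spindle of the winder, 16 mm in diameter, leaning 35 degrees from vertical with its tip up and roughly towards the robot, standing square out of the driver plate, an aluminium disc 84 mm in diameter. Origin on the axis at the plate's face, where the reel's underside comes when home; z along the spindle to its tip, x up the deck's slope, y level.
- spindle_tip (a point): Tip of the spindle, on its axis, 70 mm from the plate's face. The last 13 mm taper to 7 mm across. More than 45 N between the reel and spindle, plate or pin counts as forcing.
- pin_circle (a point): Point on the spindle's axis 8 mm above the plate's face, level with the top of the driver pin: one round-topped steel pin on the plate, 6 mm thick, 8 mm high, 26 mm from the axis. Its angle differs each time and is not measured. A reel riding on the pin stands 8 mm short of home; within about 3 degrees of a notch's middle it can go down. The gearbox holds plate and pin up to about 0.2 N m.
- winder: Green bench winder, screwed down on a wooden block 235 x 170 x 45 mm: base plate, sloping deck 195 x 140 mm rising away from the robot with driver plate and spindle on it, geared motor below; 190 mm high in all without the spindle. Origin on the bench below the spindle's origin, which is 150 mm above it; x level, away from the side the spindle leans to.
- tin: Closed round tin, 66 mm in diameter, 85 mm tall, 350 g, origin at the centre of its underside. To be left alone.
- weight: Black iron scale weight, 60 mm in diameter, 62 mm tall with a knob, 0.9 kg, origin at the centre of its underside. To be left alone.
- mallet: Wooden mallet lying flat, 250 mm long, origin on the bench under the middle of its head, which is 105 mm across (y), 65 mm thick (x) and 60 mm high; the handle runs along -x. To be left alone.
Not all that is in view belongs to the job. Of the things that look like the reel, the smallest one is meant.

How it is judged:
By the outcome, as a careful person would: the job done as asked, in the order asked, and still so for the second after the job is handed in, with the robot touching nothing.
It also fails if it takes over 64 s, if anything falls off the work surface, if the arm or the gripper's body presses on something with over 40 N, if the wrist force passes 120 N, or if a joint passes its speed limit or range.

ROBOT

A 7-joint arm with a two-finger parallel gripper is mounted at the origin on the work surface. World frame = base frame: x ahead of the robot, y to its left, z up, the work surface at z = 0. Lengths are in m, angles in rad, forces in N, time in s.
With the tool pointing down it reaches from about 0.425 to 1.025 m from the base axis. Payload 9.4 kg.
Tool frame: the origin (TCP) lies at the very end of the fingers, on their centre line; the grasp point (between the pads) lies 19 mm behind it; z points along the fingers, x is the direction in which the jaws open and shut, and the axes are right-handed (so a half turn about z gives the same grasp; the last joint's range is limited). The gripper opens to 85 mm and grips with 20 to 120 N. Pads are 22 mm wide; open, the fingers measure 114 mm over their backs; the gripper's body (76 mm by 85 mm) begins 54 mm behind the grasp point. The pads swing forward as they close: fully open they stand 13 mm farther back than shut.
Start: joints at [-1.231, 0.599, -0.003, 1.599, 0.002, 0.943, -0.08], TCP at [0.294, 0.663, 0.231] pointing down, gripper open.
Joint ranges: [-2.57, 2.57], [-0.35, 1.97], [-1.29, 1.29], [0.11, 2.56], [-1.05, 4.19], [0.11, 1.86], [-2.63, 2.63]. Speed limits (rad/s): [2.22, 2.22, 3.01, 3.01, 3.14, 3.14, 3.14].

INTERFACE

Orientations are given as a unit quaternion [x, y, z, w].
In Python, from workcell import * gives the robot as it stands.
- The arm moves only by the tool arm_command, never from a script. Its argument "commands" is a list of rows, each a list of 7 numbers: the turn, a rotation vector about the tool's x, y, z in degrees, then the shift along the tool's x, y, z in cm, then the opening, from -1 (shut) to 1 (fully open), so that 0 is half open. In form: [[ax, ay, az, x, y, z, hand], ...]. A call has 1 to 12 rows; each row is the pose to reach, as a shift and turn from the pose commanded when the call began, along the tool's axes at that moment; what a row does not reach only later rows make up. A row lasts 1/8 s, in which the tool goes at most 62.5 mm and 10.7 degrees, less where a joint would pass 70% of its speed; a pose out of reach is approached as far as the arm can. A call with a gripper value outside its range is refused whole. The fingers move at their own pace and stop on an object; the grip force is fixed at half the most. Time passes only in rows, so rows that repeat a pose let the fingers close. It gives the time, the measured TCP pose, the force and the opening at its end, in the units of the state.
- get_state(): the state, without advancing time (a new reading comes with each control period).
- read_camera(name): name is "scene" or "top" or "wrist"; returns a dict with "frame" (480x640x3 uint8, red, green, blue), "intrinsics" (3x3 intrinsics, pixels), "distortion" ([k1, k2, p1, p2, k3] as OpenCV has them; the pictures are not rectified), "world_to_cam" (4x4, takes a point from world to camera coordinates). Camera axes: x right, y up, looking along -z (the intrinsics and any distortion apply to the point x, -y, -z); pixel columns grow to the right and rows downward; lengths in m; the calibration is good to about 2 mm. A picture is of the moment at which its call begins. There is no depth.
- close_job(): hands the job in, once; it reports no verdict.
The state is a dict: "time": time; "q": joint angles; "dq": joint speeds; "effort": joint torques, N m; "tcp_pos": TCP position; "tcp_rot": TCP orientation; "wrist_force": force on the tool from outside, world axes, zero at the start; "ft_torque": the same for the moment, N m; "gripper_width": opening from 0.0 (shut) to 1.0 (fully open).
Only numpy, scipy, OpenCV 4.12 (cv2) and the standard library are available. Lean on these libraries where they do the work, as an engineer would, in place of code of your own. Each camera call takes 0.05 s, during which the arm holds its last target. There are 200 camera calls.

## Working session

There is one attempt and no reset: what is moved stays moved. The work goes in short steps, Python scripts to look and compute and a tool call to move; the robot and the scene stay as the last step left them, time stands still between calls to the robot, and variables do not carry over. Pictures are saved under pics/ and viewed, about 8 in all and at most 12, crops included, and the job is handed in when it is done.

Besides the shell and the picture viewer there is one more tool, called as name(argument=value, ...), one argument or row to a line, values as JSON. arm_command: Moves the arm, as the interface text tells. Its arguments: {"type":"object","properties":{"commands":{"type":"array"}},"required":["commands"]}

```bash
mkdir -p pics
cat > h.py <<'E'
from workcell import *
import numpy as np, cv2
from scipy.spatial.transform import Rotation as R
def shot(n,fn=None):
    c=read_camera(n)
    if fn: cv2.imwrite('pics/'+fn,c['frame'][:,:,::-1])
    return c
def ray(c,uv):
    p=cv2.undistortPoints(np.array([[uv]],float),np.array(c['intrinsics']),np.array(c['distortion']))[0,0]
    T=np.linalg.inv(np.array(c['world_to_cam'])); d=T[:3,:3]@np.array([p[0],-p[1],-1]); return T[:3,3],d/np.linalg.norm(d)
def onz(c,uv,z):
    o,d=ray(c,uv); return o+d*(z-o[2])/d[2]
def tri(*cu):
    A=np.zeros((3,3));b=np.zeros(3)
    rs=[ray(c,u) for c,u in cu]
    for o,d in rs:
        P=np.eye(3)-np.outer(d,d);A+=P;b+=P@o
    x=np.linalg.solve(A,b); return x,[np.linalg.norm((np.eye(3)-np.outer(d,d))@(x-o)) for o,d in rs]
def proj(c,X):
    W=np.array(c['world_to_cam']);p=W[:3,:3]@np.array(X)+W[:3,3]
    return cv2.projectPoints(np.array([[p[0],-p[1],-p[2]]]),np.zeros(3),np.zeros(3),np.array(c['intrinsics']),np.array(c['distortion']))[0][0,0]
E
python3 - <<'E'
from h import *
import pickle
d={n:shot(n) for n in('scene','top','wrist')}
pickle.dump(d,open('c0.pkl','wb'))
for n in d: cv2.imwrite(f'pics/{n}0.png',d[n]['frame'][:,:,::-1])
s=get_state();print(s)
E
```

```text
{'time': 0.15, 'q': array([-1.2307163 ,  0.59996623, -0.00252733,  1.59993595,  0.0018119 ,
        0.94291048, -0.07979965]), 'dq': array([-1.34674542e-03, -4.06223195e-03,  3.37763771e-04, -1.70730317e-03,
       -8.70998521e-07, -2.98926904e-04, -3.72630914e-05]), 'effort': array([ 3.50744820e-03, -7.76995897e+01,  1.56682592e+00, -2.58234787e+01,
        1.25042829e-02,  6.84603991e-03, -1.65164096e-05]), 'tcp_pos': array([0.29336914, 0.66260689, 0.23060124]), 'tcp_rot': array([ 8.38084050e-01,  5.45540790e-01, -4.70579429e-04,  3.86863171e-04]), 'wrist_force': array([-0.47934681,  0.83829252,  0.42147188]), 'ft_torque': array([-0.0085698 , -0.0128731 , -0.02717106]), 'gripper_width': 1.002166429389628}
```

View pics/scene0.png

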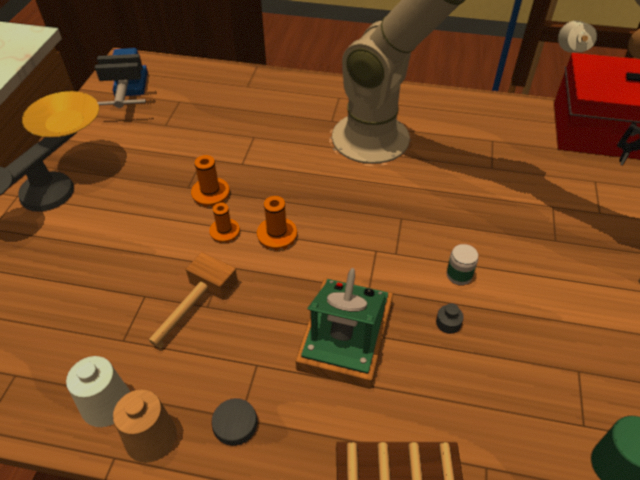

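View pics/top0.png

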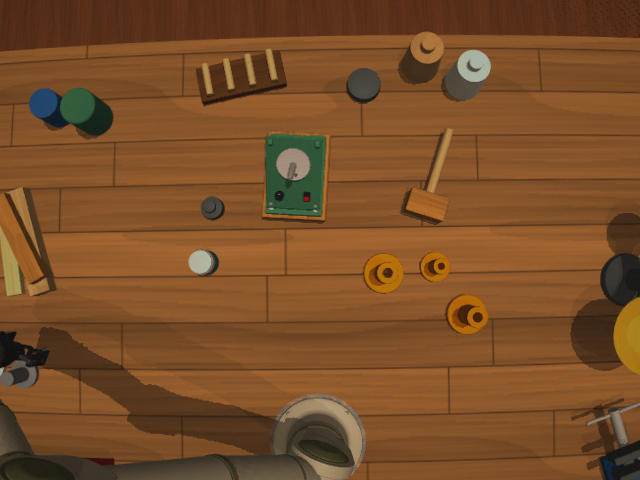

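Candidates for the reel, scene/top pixels: A (205,180)/(467,314), B (225,225)/(435,267), C (277,222)/(384,272). B is the smallest. The winder is at (347,315)/(296,175), the tin at (463,262)/(203,262), the weight at (450,318)/(212,208) and the mallet at (212,270)/(427,205). Next I take one close crop and measure.

Run:
```python
from h import *
import pickle
d=pickle.load(open('c0.pkl','rb'))
for n in('scene','top'):
    c=d[n];f=c['frame'];h=cv2.cvtColor(f,cv2.COLOR_RGB2HSV)
    m=((h[...,0]<16)&(h[...,1]>225)&(h[...,2]>60)).astype(np.uint8)
    k,l,s,ce=cv2.connectedComponentsWithStats(m)
    for i in range(1,k):
        if s[i,4]>80: print(n,s[i],ce[i],onz(c,(s[i,0]+s[i,2]/2-.5,s[i,1]+s[i,3]/2-.5),.016))
    print(n,'cam',np.linalg.inv(c['world_to_cam'])[:3,3])
def crop(n,x,y,w,h,W,H): return cv2.resize(d[n]['frame'][y:y+h,x:x+w],(W,H),interpolation=cv2.INTER_CUBIC)
a=np.hstack([crop('scene',310,260,90,90,400,400),crop('top',255,130,80,80,400,400)])
b=np.hstack([crop('scene',200,195,60,30*1+15,267,200),crop('top',415,247,60,45,267,200),crop('wrist',0,0,640,480,266,200)])
cv2.imwrite('pics/cr0.png',np.vstack([a,b])[:,:,::-1])
```

```text
scene [ 567   53   73   68 4083] [603.86602988  84.93632133] [-0.38998602  0.72036001  0.016     ]
scene [ 554   76   76   81 2265] [585.4812362  130.63046358] [-0.2189567   0.66891411  0.016     ]
scene [ 191  155   49   88 2067] [214.08030963 199.19061442] [ 0.36450779 -0.38115184  0.016     ]
scene [ 256  196   41   55 1424] [275.94311798 225.32724719] [ 0.4201941  -0.19302872  0.016     ]
scene cam [1.44244478 0.14020473 1.18463248]
top [369 268  17  18 108] [373.9537037  278.25925926] [ 0.44128423 -0.16615011  0.016     ]
top [452 301  20  27 166] [458.8313253  315.26506024] [ 0.33742503 -0.39092204  0.016     ]
top cam [ 0.44259532 -0.05194644  1.4524028 ]
```

View pics/cr0.png

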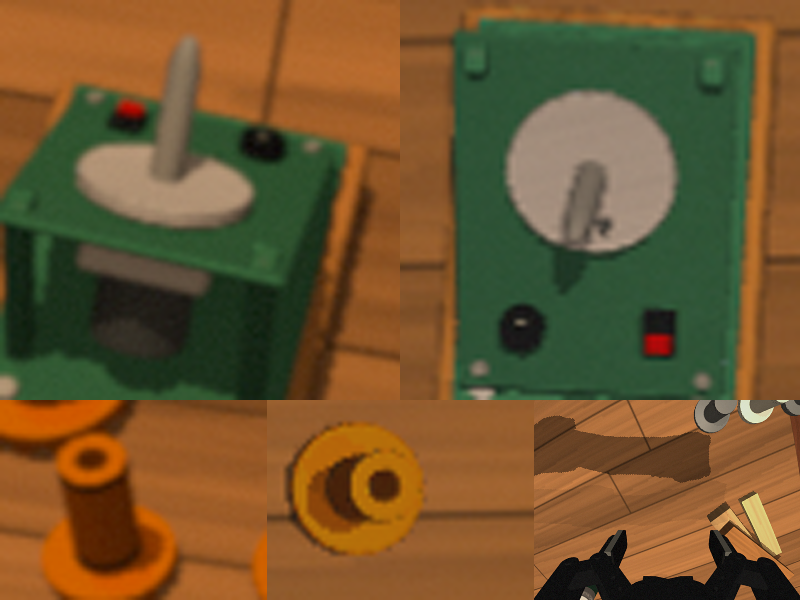

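Run:
```python
from h import *
import pickle
d=pickle.load(open('c0.pkl','rb'));S,T=d['scene'],d['top']
print('reel top',tri((S,(220.5,208.3)),(T,(441.0,266.1))),onz(T,(441,266.1),.095),onz(S,(220.5,208.3),.095))
print('flange',onz(T,(434.8,266.7),.016))
print('plate',tri((S,(346.9,300.3)),(T,(293,164.2))))
print('tip',tri((S,(352.5,268.6)),(T,(289.4,179.4))))
# winder yaw: block edges in top via green mask
h=cv2.cvtColor(T['frame'],cv2.COLOR_RGB2HSV)
m=((h[...,0]>55)&(h[...,0]<90)&(h[...,1]>90)).astype(np.uint8);m[:,:250]=0;m[:,340:]=0;m[:120]=0;m[225:]=0
pts=np.argwhere(m)[:,::-1].astype(np.float32);r=cv2.minAreaRect(pts);b=cv2.boxPoints(r);print(r,b)
for p in b: print(onz(T,p,.1))
# plate mask ellipses
for n,(x0,x1,y0,y1) in dict(top=(265,325,140,190),scene=(325,372,280,318)).items():
    f=d[n]['frame'];hh=cv2.cvtColor(f,cv2.COLOR_RGB2HSV);q=((hh[...,1]<80)&(hh[...,2]>105)).astype(np.uint8)
    z=np.zeros_like(q);z[y0:y1,x0:x1]=q[y0:y1,x0:x1]
    cs=max(cv2.findContours(z,0,1)[0],key=cv2.contourArea);print(n,cv2.fitEllipse(cv2.convexHull(cs)))
```

```text
reel top (array([ 0.46508561, -0.32313801,  0.09160395]), [np.float64(0.00047607854264074414), np.float64(0.00047607854264048095)]) [ 0.46514218 -0.32293202  0.095     ] [ 0.46809353 -0.32120728  0.095     ]
flange [ 0.46511192 -0.32192741  0.016     ]
plate (array([0.72104883, 0.04643325, 0.14819427]), [np.float64(0.00031995019629122833), np.float64(0.0003199501962911966)])
tip (array([0.67402888, 0.05007639, 0.19880903]), [np.float64(0.0010806713650440758), np.float64(0.0010806713650440803)])
((293.7828063964844, 174.5610809326172), (59.0759162902832, 79.1484146118164), 2.726310968399048) [[262.39594 212.68552]
 [266.16064 133.62668]
 [325.16968 136.43665]
 [321.40497 215.49548]]
[0.60749865 0.12891421 0.1       ]
[0.81310958 0.11866582 0.1       ]
[ 0.80262888 -0.03371184  0.1       ]
[ 0.59790781 -0.02142018  0.1       ]
top ((292.81036376953125, 163.74432373046875), (31.605058670043945, 33.9667854309082), 106.17527770996094)Traceback (most recent call last):
  File "<stdin>", line 17, in <module>
cv2.error: OpenCV(4.12.0) /io/opencv/modules/imgproc/src/shapedescr.cpp:361: error: (-201:Incorrect size of input array) There should be at least 5 points to fit the ellipse in function 'fitEllipseNoDirect'
```

```bash
cat >> h.py <<'E'
PSI=np.radians(-3.1); P0=np.array([.721,.046,.150])
def spin(psi=None):
    p=PSI if psi is None else psi
    a=np.radians(35);c,s=np.cos(p),np.sin(p)
    z=np.array([-np.sin(a)*c,-np.sin(a)*s,np.cos(a)]);x=np.array([np.cos(a)*c,np.cos(a)*s,np.sin(a)])
    return x,np.cross(z,x),z
def toolR(x,z): return R.from_matrix(np.column_stack([x,np.cross(z,x),z]))
def go(pos,rot):
    s=get_state();r0=R.from_quat(s['tcp_rot'])
    rv=np.degrees((r0.inv()*rot).as_rotvec());t=r0.inv().apply(np.array(pos)-s['tcp_pos'])*100
    print('row',np.round(rv,1),np.round(t,2),'rows>=',max(np.linalg.norm(rv)/10.7,np.linalg.norm(t)/6.25))
E
python3 - <<'E'
from h import *
import pickle
d=pickle.load(open('c0.pkl','rb'));w=d['wrist'];s=get_state();r0=R.from_quat(s['tcp_rot'])
W=np.linalg.inv(w['world_to_cam']);o=r0.inv().apply(W[:3,3]-s['tcp_pos']);M=r0.as_matrix().T@W[:3,:3]
print(o,M.round(3),w['intrinsics'],w['distortion'])
x,y,z=spin();rt=toolR(x,-z)
# place TCP so that the camera is 0.24 up the axis from plate along its look direction
cen=P0+.02*z; look=rt.apply(-M[:,2]); cam=cen-look*.26; pos=cam-rt.apply(o)
print(pos); go(pos,rt)
E
```

```text
[-0.00125105 -0.08203824 -0.14137237] [[ 1.     0.     0.   ]
 [ 0.    -0.947 -0.321]
 [ 0.     0.321 -0.947]] [[349.08011634   0.         321.96769442]
 [  0.         349.08011634 244.26115778]
 [  0.           0.           1.        ]] [-0.05207009  0.          0.          0.          0.        ]
[0.65064212 0.05118595 0.25306649]
row [-21.1  30.6  67. ] [-41.45  57.42  -2.19] rows>= 11.336135346463202
```

arm_command(
  commands=[
    [-21.1,30.6,67,-41.5,57.4,-2.2,1],
    [-21.1,30.6,67,-41.5,57.4,-2.2,1],
    [-21.1,30.6,67,-41.5,57.4,-2.2,1],
    [-21.1,30.6,67,-41.5,57.4,-2.2,1],
    [-21.1,30.6,67,-41.5,57.4,-2.2,1],
    [-21.1,30.6,67,-41.5,57.4,-2.2,1],
    [-21.1,30.6,67,-41.5,57.4,-2.2,1],
    [-21.1,30.6,67,-41.5,57.4,-2.2,1],
    [-21.1,30.6,67,-41.5,57.4,-2.2,1],
    [-21.1,30.6,67,-41.5,57.4,-2.2,1],
    [-21.1,30.6,67,-41.5,57.4,-2.2,1],
    [-21.1,30.6,67,-41.5,57.4,-2.2,1],
  ],
)

```text
time: 1.65
tcp_pos: [0.6058, 0.1331, 0.2499]
tcp_rot: [0.954, -0.026, 0.3, 0.008]
wrist_force: [0.8, 0.0, -0.5]
gripper_width: 1.002
```

arm_command(
  commands=[
    [0,0,0,0,0,0,1],
    [0,0,0,0,0,0,1],
  ],
)

```text
time: 1.9
tcp_pos: [0.6051, 0.1339, 0.2498]
tcp_rot: [0.954, -0.027, 0.299, 0.008]
wrist_force: [0.1, -0.1, 0.3]
gripper_width: 1.003
```

Run:
```python
from h import *
import pickle
c=shot('wrist','w1.png');pickle.dump(c,open('c1.pkl','wb'))
x,y,z=spin();go([0.6506,.0512,.2531],toolR(x,-z))
print('pred plate',proj(c,P0),'tip',proj(c,P0+.07*z))
```

```text
row [-0.   0.1  0. ] [4.32 8.15 2.59] rows>= 1.5333146018720738
pred plate [366.8919898  307.83421352] tip [377.78753888 353.27369862]
```

View pics/w1.png

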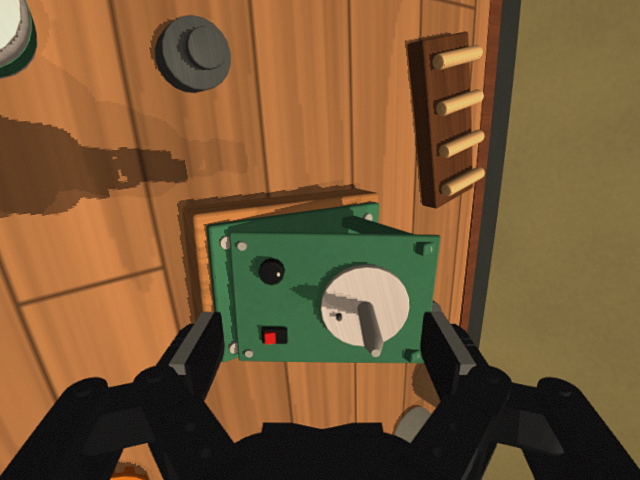

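The pin is at (338,317), the plate centre near (365,305) and the spindle tip near (375,352). The predictions agree to within 2–3 px.

Run:
```python
from h import *
import pickle
c=pickle.load(open('c1.pkl','rb'));f=c['frame'];hh=cv2.cvtColor(f,cv2.COLOR_RGB2HSV)
x,y,z=spin();B=np.column_stack([x,y,z])
def onpl(uv,h):
    o,d=ray(c,uv);t=((P0+h*z-o)@z)/(d@z);return ((o+t*d)-P0)@B
q=((hh[...,1]<70)&(hh[...,2]>90)).astype(np.uint8);Z=np.zeros_like(q);Z[255:360,310:415]=q[255:360,310:415]
cs=max(cv2.findContours(Z,0,1)[0],key=cv2.contourArea)
cs=np.array([p for p in cs[:,0] if not(p[1]>335 and 350<p[0]<395)])
e=cv2.fitEllipse(cs);print(e,'plate centre off mm',onpl(e[0],0)*1e3)
pl=np.array([onpl(p.astype(float),0)*1e3 for p in cs]);print('circle',cv2.minEnclosingCircle(pl[:,:2].astype(np.float32)))
print('tip off mm',onpl((375.5,352),.07)*1e3)
for uv in((338,317),(336,315)):
    p=onpl(uv,.008)*1e3;print('pin',p,np.hypot(p[0],p[1]),np.degrees(np.arctan2(p[1],p[0])))
# deck edges
for u in((236,236),(438,236),(241,361),(431,361)): print('deck',onpl(u,-.005)*1e3)
a=cv2.resize(f[250:370,300:420],(600,600),interpolation=cv2.INTER_CUBIC);cv2.imwrite('pics/w1c.png',a[:,:,::-1])
# reel
go([.4652,-.3225,.25],toolR(np.array([.82,-.57,0])/np.hypot(.82,.57),np.array([0,0,-1.])))
```

```text
((364.5260314941406, 301.77349853515625), (70.37226867675781, 91.79060363769531), 77.81161499023438) plate centre off mm [-2.49681065e+00  6.43528468e+00 -4.69181000e-14]
circle ((-2.121978759765625, 0.9152965545654297), 43.114105224609375)
tip off mm [-1.79852768  1.16146232 70.        ]
pin [-27.57175297  -5.10994073   8.        ] 28.041274156054108 -169.50036491924763
pin [-29.45471719  -2.99281027   8.        ] 29.60637225657417 -174.1982494796489
deck [-119.40953658   69.64517242   -5.        ]
deck [61.6970127  69.56559736 -5.        ]
deck [-125.62461903  -64.6578243    -5.        ]
deck [ 69.43034547 -64.90480423  -5.        ]
row [ -9.6 -34.   30.8] [-9.42 46.46 -6.6 ] rows>= 7.657752825776897
```

View pics/w1c.png

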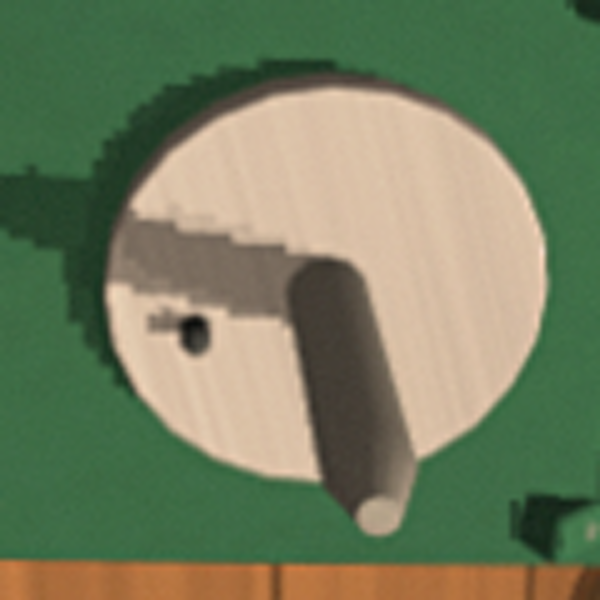

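```bash
sed -i 's/^def spin/P0=np.array([.7194,.0470,.1489])\ndef spin/' h.py
python3 - <<'E'
from h import *
x,y,z=spin();print(np.array([.721,.046,.15])-.0019*x+.0009*y)
E
```

```text
[0.71949456 0.04698285 0.1489102 ]
```

arm_command(
  commands=[
    [-9.6,-34,30.8,-9.4,46.5,-6.6,1],
    [-9.6,-34,30.8,-9.4,46.5,-6.6,1],
    [-9.6,-34,30.8,-9.4,46.5,-6.6,1],
    [-9.6,-34,30.8,-9.4,46.5,-6.6,1],
    [-9.6,-34,30.8,-9.4,46.5,-6.6,1],
    [-9.6,-34,30.8,-9.4,46.5,-6.6,1],
    [-9.6,-34,30.8,-9.4,46.5,-6.6,1],
    [-9.6,-34,30.8,-9.4,46.5,-6.6,1],
    [-9.6,-34,30.8,-9.4,46.5,-6.6,1],
    [-9.6,-34,30.8,-9.4,46.5,-6.6,1],
    [-9.6,-34,30.8,-9.4,46.5,-6.6,1],
    [-9.6,-34,30.8,-9.4,46.5,-6.6,1],
  ],
)

```text
time: 3.45
tcp_pos: [0.4659, -0.3226, 0.2501]
tcp_rot: [0.954, -0.299, -0.0, -0.001]
wrist_force: [0.3, 0.2, -0.0]
gripper_width: 1.003
```

Run:
```python
from h import *
import pickle
c=shot('wrist','w2.png');pickle.dump(c,open('c2.pkl','wb'))
print('pred top',proj(c,[.4652,-.3225,.095]))
s=get_state();print(s['tcp_pos'],R.from_quat(s['tcp_rot']).as_matrix().round(3),s['q'].round(2))
```

```text
pred top [320.48114157 224.35752084]
[ 0.46656791 -0.32141018  0.25022601] [[ 0.822 -0.57   0.   ]
 [-0.57  -0.822  0.002]
 [-0.001 -0.002 -1.   ]] [ 0.65  0.4  -0.21  1.94  0.11  0.82 -0.21]
```

View pics/w2.png

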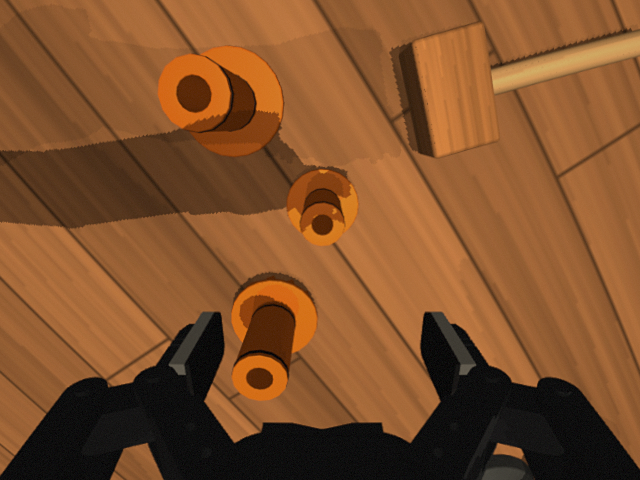

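The close view shows the wanted reel's top at (322,224), predicted (320,224). The larger reels are at (222,100) and (270,330), clear of the fingers. Now I descend.

Run:
```python
from h import *
go([.466,-.323,.046],toolR(np.array([.82,-.57,0])/np.hypot(.82,.57),np.array([0,0,-1.])))
```

```text
row [-0.1  0.1  0.1] [ 0.06  0.2  20.42] rows>= 3.2677278141269595
```

arm_command(
  commands=[
    [0,0,0,0,0.2,5,1],
    [0,0,0,0,0.2,10,1],
    [0,0,0,0,0.2,14,1],
    [0,0,0,0,0.2,17,1],
    [0,0,0,0,0.2,19,1],
    [0,0,0,0,0.2,20.4,1],
    [0,0,0,0,0.2,20.4,1],
    [0,0,0,0,0.2,20.4,-1],
    [0,0,0,0,0.2,20.4,-1],
    [0,0,0,0,0.2,20.4,-1],
    [0,0,0,0,0.2,20.4,-1],
    [0,0,0,0,0.2,20.4,-1],
  ],
)

```text
time: 5.0
tcp_pos: [0.4644, -0.3257, 0.0475]
tcp_rot: [0.954, -0.3, 0.001, -0.0]
wrist_force: [-1.4, 1.3, 5.9]
gripper_width: 0.461
```

arm_command(
  commands=[
    [0,0,0,0,0,0,-1],
    [0,0,0,0,0,0,-1],
    [0,0,0,0,0,0,-1],
    [0,0,0,0,0,0,-1],
  ],
)

```text
time: 5.5
tcp_pos: [0.4644, -0.3257, 0.0475]
tcp_rot: [0.954, -0.3, 0.001, -0.0]
wrist_force: [-2.0, 0.7, 5.3]
gripper_width: 0.458
```

Run:
```python
from h import *
import pickle
c=shot('wrist','w3.png');t=shot('top');s=get_state();print(s['tcp_pos'],s['wrist_force'],s['gripper_width'])
pickle.dump(c,open('c3.pkl','wb'))
print(proj(c,s['tcp_pos']))
```

```text
[ 0.46435267 -0.32573667  0.04749279] [-1.07867445  0.79555471  5.75602296] 0.46187966892204063
[320.27285834 313.47471461]
```

View pics/w3.png

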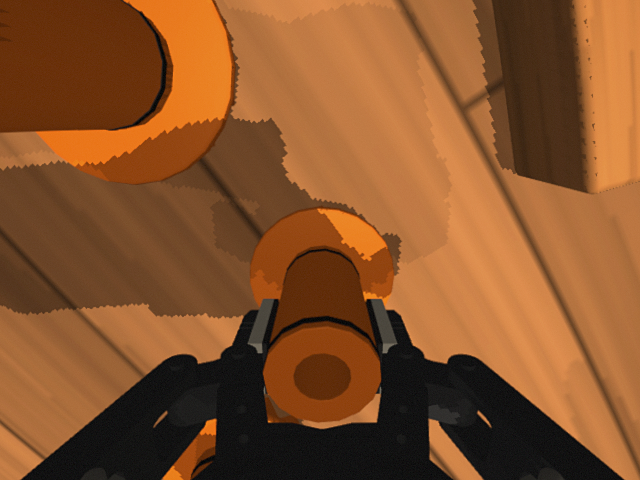

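Run:
```python
from h import *
import pickle
c=pickle.load(open('c3.pkl','rb'))
s=get_state();r=R.from_quat(s['tcp_rot'])
for uv in((322,375),(322,373),(322,377)):
    p=onz(c,uv,.095);print((r.inv().apply(p-s['tcp_pos'])*1e3).round(1))
# barrel base / flange centre
print((r.inv().apply(onz(c,(321.5,262),.016)-s['tcp_pos'])*1e3).round(1))
for k in(0,1,2): pass
x,y,z=spin();print(proj(c,s['tcp_pos']+np.array([0,0,.0475])))
go(P0+z*(.10+.0475),toolR(x,-z));
```

```text
[  0.8  -4.4 -47.5]
[  0.8  -5.2 -47.5]
[  0.8  -3.6 -47.5]
[  0.5 -13.   31.5]
[319.80704646 385.56760367]
row [  9.7  34.  -30.8] [ -7.6  -40.72 -22.2 ] rows>= 7.5190640835075975
```

arm_command(
  commands=[
    [0,0,0,0,0,-1,-1],
    [0,0,0,0,0,-3,-1],
    [0,0,0,0,0,-8,-1],
    [0,0,0,0,0,-14,-1],
    [0,0,0,0,0,-20,-1],
    [0,0,0,0,0,-24,-1],
    [0,0,0,0,0,-25,-1],
    [0,0,0,0,0,-25,-1],
    [0,0,0,0,0,-25,-1],
  ],
)

```text
time: 6.72
tcp_pos: [0.4632, -0.3252, 0.2947]
tcp_rot: [0.954, -0.3, -0.002, -0.001]
wrist_force: [0.3, 0.3, -2.3]
gripper_width: 0.459
```

Run:
```python
from h import *
x,y,z=spin();s=get_state();print(s['tcp_pos'],s['wrist_force'],s['gripper_width'])
go(P0+z*(.13+.0475),toolR(x,-z));
```

```text
[ 0.4631534  -0.32519003  0.29472108] [ 0.28243465  0.33241778 -2.32287853] 0.45889865563073196
row [  9.6  34.3 -30.8] [ -8.94 -39.82   0.09] rows>= 6.529706540942623
```

```bash
cat >> h.py <<'E'
OFF=np.array([.0006,-.0036,0])
def foot_at(h,psi=0,dx=0,dy=0,L=.0475):
    """row that puts the reel's foot h above plate, turned psi deg about tool z; dx,dy spindle-frame mm corrections"""
    x,y,z=spin();rt=toolR(x,-z)*R.from_euler('z',psi,degrees=True)
    go(P0+z*(h+L)+(x*dx+y*dy)/1e3-rt.apply(OFF),rt)
def reelpose():
    x,y,z=spin();B=np.column_stack([x,y,z]);s=get_state();rt=R.from_quat(s['tcp_rot'])
    f=s['tcp_pos']+rt.apply(OFF+[0,0,.0475]);r=rt.apply([0,0,-1])
    print('foot in spindle mm',((f-P0)@B*1e3).round(1),'axis',(r@B).round(3),'F',(s['wrist_force']@B).round(1),'T',(s['ft_torque']@B).round(2),'g',round(s['gripper_width'],3),'q7',s['q'][6].round(2),'t',s['time'])
E
python3 - <<'E'
from h import *
foot_at(.12);reelpose()
E
```

```text
row [  9.6  34.3 -30.8] [ -8.3  -39.79   0.94] rows>= 6.5051505273475785
foot in spindle mm [-134.8 -382.7  214.4] axis [ 0.576 -0.002  0.818] F [-1.1  0.3 -2.1] T [-0.03 -0.04  0.  ] g 0.459 q7 -0.2 t 6.725
```

arm_command(
  commands=[
    [9.6,34.3,-30.8,-8.3,-39.8,0.9,-1],
    [9.6,34.3,-30.8,-8.3,-39.8,0.9,-1],
    [9.6,34.3,-30.8,-8.3,-39.8,0.9,-1],
    [9.6,34.3,-30.8,-8.3,-39.8,0.9,-1],
    [9.6,34.3,-30.8,-8.3,-39.8,0.9,-1],
    [9.6,34.3,-30.8,-8.3,-39.8,0.9,-1],
    [9.6,34.3,-30.8,-8.3,-39.8,0.9,-1],
    [9.6,34.3,-30.8,-8.3,-39.8,0.9,-1],
    [9.6,34.3,-30.8,-8.3,-39.8,0.9,-1],
    [9.6,34.3,-30.8,-8.3,-39.8,0.9,-1],
    [9.6,34.3,-30.8,-8.3,-39.8,0.9,-1],
    [9.6,34.3,-30.8,-8.3,-39.8,0.9,-1],
  ],
)

```text
time: 8.22
tcp_pos: [0.623, 0.0467, 0.2869]
tcp_rot: [0.953, -0.027, 0.301, 0.01]
wrist_force: [0.4, 0.4, -1.9]
gripper_width: 0.458
```

Run:
```python
from h import *
reelpose();foot_at(.085)
```

```text
foot in spindle mm [  1.   -2.1 120.7] axis [-0.001  0.004  1.   ] F [-0.8  0.4 -1.7] T [-0.03  0.95  0.04] g 0.458 q7 -1.55 t 8.225
row [ 0.2 -0.1 -0. ] [-0.1  -0.21  3.57] rows>= 0.5728282344339529
```

arm_command(
  commands=[
    [0.2,-0.1,0,-0.1,-0.2,2,-1],
    [0.2,-0.1,0,-0.1,-0.2,3.4,-1],
    [0.2,-0.1,0,-0.1,-0.2,3.4,-1],
    [0.2,-0.1,0,-0.1,-0.2,3.4,-1],
  ],
)

```text
time: 8.72
tcp_pos: [0.6422, 0.0483, 0.2597]
tcp_rot: [0.953, -0.026, 0.301, 0.008]
wrist_force: [0.0, 0.1, -2.4]
gripper_width: 0.456
```

Run:
```python
from h import *
import pickle
reelpose()
d={n:shot(n) for n in('scene','top','wrist')};pickle.dump(d,open('c4.pkl','wb'))
x,y,z=spin()
for n in('scene','top'): print(n,[proj(d[n],P0+h*z).round(1) for h in(0,.07,.086,.101,.181)])
def crop(n,x,y,w,h,W,H): return cv2.resize(d[n]['frame'][y:y+h,x:x+w],(W,H),interpolation=cv2.INTER_CUBIC)
u=crop('scene',310,215,100,100,400,400);v=crop('top',240,140,100,100,400,400)
cv2.imwrite('pics/c4.png',np.hstack([u,v])[:,:,::-1])
```

```text
foot in spindle mm [ 1.   0.8 87.5] axis [-0.001 -0.001  1.   ] F [-1.4  0.1 -2. ] T [0.02 0.9  0.01] g 0.456 q7 -1.84 t 8.725
scene [array([347.2, 299.5]), array([352.3, 268.3]), array([353.5, 261. ]), array([354.6, 254.2]), array([360.8, 216.9])]
top [array([292.6, 164.8]), array([290. , 176.5]), array([289.3, 179.4]), array([288.7, 182.1]), array([285.2, 197.6])]
```

View pics/c4.png

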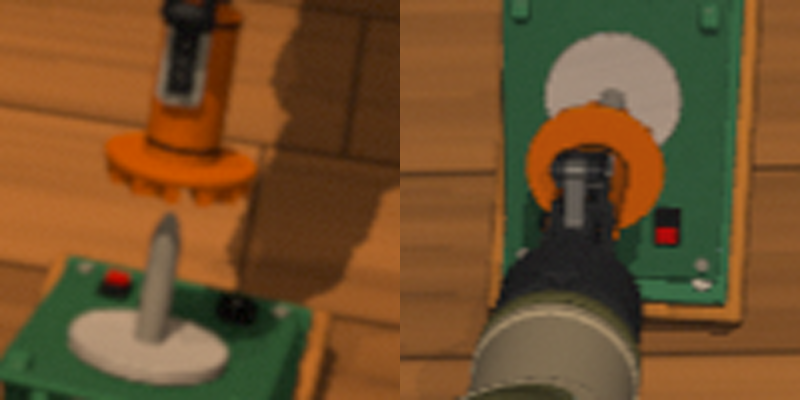

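Aligned: the flange centre is at (355.3,254.2) in scene, predicted (354.6,254.2), and at (288.9,181.5) in top, predicted (288.7,182.1). Next I lower it over the tip.

arm_command(
  commands=[
    [0,0,0,-0.1,0.08,1,-1],
    [0,0,0,-0.1,0.08,1.7,-1],
    [0,0,0,-0.1,0.08,2.2,-1],
    [0,0,0,-0.1,0.08,2.7,-1],
    [0,0,0,-0.1,0.08,2.7,-1],
    [0,0,0,-0.1,0.08,2.7,-1],
  ],
)

```text
time: 9.62
tcp_pos: [0.6571, 0.0476, 0.2369]
tcp_rot: [0.953, -0.025, 0.301, 0.008]
wrist_force: [0.2, 0.2, -2.2]
gripper_width: 0.462
```

Run:
```python
from h import *
reelpose();foot_at(.03);print(get_state()['q'].round(2))
```

```text
foot in spindle mm [ 0.2  0.9 60.3] axis [-0.001 -0.001  1.   ] F [-1.1  0.2 -1.9] T [-0.04  0.97 -0.02] g 0.462 q7 -2.03 t 9.625
row [-0.1 -0.1  0. ] [-0.02  0.09  3.02] rows>= 0.48417781040946173
[-0.15  0.39 -0.11  2.21  1.79  0.22 -2.03]
```

arm_command(
  commands=[
    [0,0,0,0,0.09,0.6,-1],
    [0,0,0,0,0.09,1.2,-1],
    [0,0,0,0,0.09,1.8,-1],
    [0,0,0,0,0.09,2.4,-1],
    [0,0,0,0,0.09,3,-1],
    [0,0,0,0,0.09,3,-1],
  ],
)

```text
time: 10.38
tcp_pos: [0.6748, 0.0458, 0.2119]
tcp_rot: [0.953, -0.025, 0.301, 0.008]
wrist_force: [1.5, 0.5, -2.3]
gripper_width: 0.462
```

Run:
```python
from h import *
reelpose();foot_at(.013);print(get_state()['q'].round(2))
```

```text
foot in spindle mm [ 0.3  0.1 29.6] axis [-0.001 -0.001  1.   ] F [-0.1  0.6 -2.8] T [0.12 0.56 0.  ] g 0.462 q7 -2.15 t 10.375
row [-0.1 -0.1  0. ] [-0.03  0.    1.66] rows>= 0.26528737019335524
[-0.08  0.45 -0.2   2.2   1.92  0.26 -2.15]
```

arm_command(
  commands=[
    [0,0,0,-0.03,0,0.5,-1],
    [0,0,0,-0.03,0,1,-1],
    [0,0,0,-0.03,0,1.5,-1],
    [0,0,0,-0.03,0,1.9,-1],
    [0,0,0,-0.03,0,1.9,-1],
    [0,0,0,-0.03,0,1.9,-1],
  ],
)

```text
time: 11.12
tcp_pos: [0.6854, 0.0453, 0.1966]
tcp_rot: [0.953, -0.025, 0.301, 0.008]
wrist_force: [3.5, 1.0, -2.2]
gripper_width: 0.456
```

Run:
```python
from h import *
reelpose();print(get_state()['q'].round(2))
```

```text
foot in spindle mm [ 0.3  0.1 11.1] axis [-0.002 -0.001  1.   ] F [ 1.5  1.1 -3.8] T [0.19 0.02 0.03] g 0.456 q7 -2.19 t 11.125
[-0.05  0.49 -0.24  2.18  1.98  0.29 -2.19]
```

arm_command(
  commands=[
    [0,0,0,0,0,0.1,-1],
    [0,0,0,0,0,0.2,-1],
    [0,0,0,0,0,0.2,-1],
  ],
)

```text
time: 11.5
tcp_pos: [0.6864, 0.0453, 0.1951]
tcp_rot: [0.953, -0.025, 0.301, 0.008]
wrist_force: [2.6, 0.4, 1.4]
gripper_width: 0.456
```

Run:
```python
from h import *
reelpose()
```

```text
foot in spindle mm [0.2 0.2 9.2] axis [-0.002 -0.001  1.   ] F [ 2.9  0.5 -0.4] T [ 0.2  -0.07 -0.03] g 0.456 q7 -2.2 t 11.5
```

arm_command(
  commands=[
    [0,0,0,0,0,0.05,-1],
    [0,0,0,0,0,0.1,-1],
    [0,0,0,0,0,0.1,-1],
  ],
)

```text
time: 11.88
tcp_pos: [0.687, 0.0453, 0.1942]
tcp_rot: [0.953, -0.025, 0.301, 0.008]
wrist_force: [3.1, 1.0, 1.8]
gripper_width: 0.461
```

Run:
```python
from h import *
reelpose()
```

```text
foot in spindle mm [0.2 0.2 8.1] axis [-0.002 -0.001  1.   ] F [ 3.6  1.2 -0.2] T [ 0.24 -0.3  -0.03] g 0.461 q7 -2.2 t 11.875
```

arm_command(
  commands=[
    [0,0,0,0,0,0.05,-1],
    [0,0,0,0,0,0.1,-1],
    [0,0,0,0,0,0.1,-1],
  ],
)

```text
time: 12.25
tcp_pos: [0.6875, 0.0452, 0.1934]
tcp_rot: [0.953, -0.025, 0.301, 0.008]
wrist_force: [3.6, 0.8, 2.4]
gripper_width: 0.459
```

Run:
```python
from h import *
reelpose()
```

```text
foot in spindle mm [0.2 0.1 7.1] axis [-0.002 -0.001  1.   ] F [ 4.3  1.  -0. ] T [ 0.32 -0.47  0.  ] g 0.459 q7 -2.2 t 12.25
```

arm_command(
  commands=[
    [0,0,0,0.07,0,0,-1],
    [0,0,0,0.15,0,0,-1],
    [0,0,0,0.15,0,0,-1],
  ],
)

```text
time: 12.62
tcp_pos: [0.6878, 0.0451, 0.1934]
tcp_rot: [0.953, -0.025, 0.3, 0.007]
wrist_force: [0.3, 0.0, -0.1]
gripper_width: 0.462
```

Run:
```python
from h import *
reelpose()
```

```text
foot in spindle mm [0.3 0.1 7. ] axis [ 0.    -0.002  1.   ] F [ 0.2  0.1 -0.3] T [0.15 0.66 0.06] g 0.462 q7 -2.19 t 12.625
```

arm_command(
  commands=[
    [0,0,0,0.05,0,0.05,-1],
    [0,0,0,0.05,0,0.1,-1],
    [0,0,0,0.05,0,0.1,-1],
  ],
)

```text
time: 13.0
tcp_pos: [0.6893, 0.0449, 0.1932]
tcp_rot: [0.953, -0.025, 0.301, 0.008]
wrist_force: [0.2, 0.3, -1.8]
gripper_width: 0.462
```

Run:
```python
from h import *
import pickle
reelpose()
d={n:shot(n) for n in('scene','wrist')};pickle.dump(d,open('c5.pkl','wb'))
u=cv2.resize(d['scene']['frame'][245:325,300:400],(500,400),interpolation=cv2.INTER_CUBIC)
v=cv2.resize(d['wrist']['frame'][230:480,200:440],(300,400))
cv2.imwrite('pics/c5.png',np.hstack([u,v])[:,:,::-1])
```

```text
foot in spindle mm [ 1.5 -0.1  6. ] axis [-0.001 -0.001  1.   ] F [-0.9  0.3 -1.6] T [ 0.    0.94 -0.02] g 0.462 q7 -2.19 t 13.0
```

View pics/c5.png

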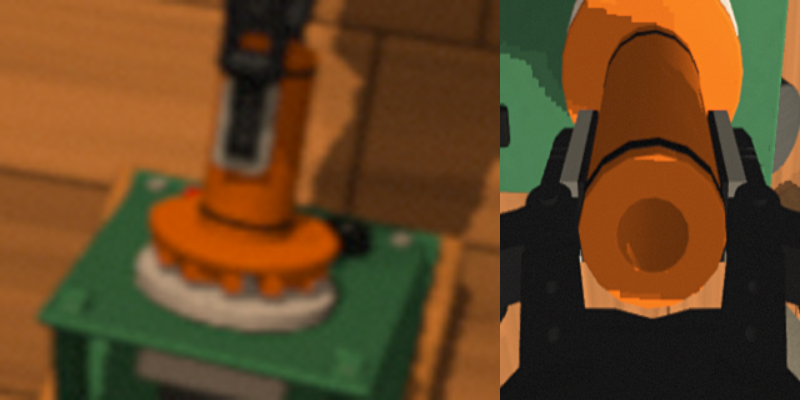

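arm_command(
  commands=[
    [0,0,0,0,0,0.05,-1],
    [0,0,0,0,0,0.1,-1],
    [0,0,0,0,0,0.1,-1],
  ],
)

```text
time: 13.48
tcp_pos: [0.6901, 0.045, 0.1927]
tcp_rot: [0.953, -0.025, 0.301, 0.008]
wrist_force: [-0.5, 0.1, -1.5]
gripper_width: 0.457
```

```bash
sed -i 's/^P0=np.array(\[.7194.*/P0=np.array([.7206,.0469,.1498])/' h.py
python3 - <<'E'
from h import *
reelpose()
E
```

```text
foot in spindle mm [0.4 0.1 5.1] axis [-0.001 -0.001  1.   ] F [-1.3  0.  -0.9] T [-0.03  0.96 -0.02] g 0.457 q7 -2.2 t 13.475
```

arm_command(
  commands=[
    [0,0,0,0,0,0.05,-1],
    [0,0,0,0,0,0.1,-1],
    [0,0,0,0,0,0.1,-1],
  ],
)

```text
time: 13.85
tcp_pos: [0.6907, 0.045, 0.1919]
tcp_rot: [0.953, -0.025, 0.301, 0.008]
wrist_force: [0.0, -1.0, -2.7]
gripper_width: 0.457
```

Run:
```python
from h import *
reelpose()
```

```text
foot in spindle mm [0.4 0.2 4.1] axis [-0.001 -0.001  1.   ] F [-1.5 -1.  -2.2] T [0.02 0.94 0.04] g 0.457 q7 -2.2 t 13.85
```

arm_command(
  commands=[
    [0,0,0,0,0,0.05,-1],
    [0,0,0,0,0,0.1,-1],
    [0,0,0,0,0,0.1,-1],
  ],
)

```text
time: 14.22
tcp_pos: [0.6913, 0.0449, 0.1911]
tcp_rot: [0.953, -0.025, 0.301, 0.008]
wrist_force: [-0.1, -0.0, -1.8]
gripper_width: 0.46
```

Run:
```python
from h import *
reelpose()
```

```text
foot in spindle mm [0.4 0.1 3. ] axis [-0.001 -0.001  1.   ] F [-1.1 -0.  -1.4] T [-0.09  0.95  0.04] g 0.46 q7 -2.2 t 14.225
```

arm_command(
  commands=[
    [0,0,0,0,0,0.05,-1],
    [0,0,0,0,0,0.1,-1],
    [0,0,0,0,0,0.1,-1],
  ],
)

```text
time: 14.6
tcp_pos: [0.6919, 0.045, 0.1903]
tcp_rot: [0.953, -0.025, 0.301, 0.008]
wrist_force: [-0.1, -0.7, -2.7]
gripper_width: 0.458
```

Run:
```python
from h import *
import pickle
reelpose()
d={n:shot(n) for n in('scene','wrist')};pickle.dump(d,open('c6.pkl','wb'))
```

```text
foot in spindle mm [0.5 0.2 2.1] axis [-0.001 -0.001  1.   ] F [-1.6 -0.7 -2.2] T [-0.06  0.93 -0.03] g 0.458 q7 -2.2 t 14.6
```

arm_command(
  commands=[
    [0,0,0,0,0,0.05,-1],
    [0,0,0,0,0,0.1,-1],
    [0,0,0,0,0,0.1,-1],
  ],
)

```text
time: 15.08
tcp_pos: [0.6925, 0.0449, 0.1895]
tcp_rot: [0.953, -0.025, 0.301, 0.008]
wrist_force: [-0.4, -0.1, -2.2]
gripper_width: 0.458
```

Run:
```python
from h import *
reelpose()
```

```text
foot in spindle mm [0.5 0.2 1.1] axis [-0.001 -0.001  1.   ] F [-1.6 -0.1 -1.5] T [-0.02  0.93  0.  ] g 0.458 q7 -2.2 t 15.075
```

arm_command(
  commands=[
    [0,0,0,0,0,0.05,-1],
    [0,0,0,0,0,0.1,-1],
    [0,0,0,0,0,0.1,-1],
  ],
)

```text
time: 15.45
tcp_pos: [0.6926, 0.0453, 0.1892]
tcp_rot: [0.953, -0.025, 0.301, 0.007]
wrist_force: [-6.3, 1.4, 5.9]
gripper_width: 0.459
```

Run:
```python
from h import *
import pickle
reelpose()
d={n:shot(n) for n in('scene','wrist')};pickle.dump(d,open('c6.pkl','wb'))
x,y,z=spin();c=d['scene']
for h in(-.004,0,.008): print(h,'flange top rim lateral', [proj(c,P0+(h+.016)*z+.04*(np.cos(a)*x+np.sin(a)*y)).round(1) for a in np.radians([0,90,180,270])])
u=cv2.resize(c['frame'][265:325,310:390],(800,600),interpolation=cv2.INTER_CUBIC)
cv2.imwrite('pics/c6.png',u[:,:,::-1])
```

```text
foot in spindle mm [0.4 0.6 0.7] axis [-0.002 -0.002  1.   ] F [-1.8  1.1  8.5] T [-0.1   1.04  0.01] g 0.459 q7 -2.21 t 15.45
-0.004 flange top rim lateral [array([344.7, 300.6]), array([366.5, 298.3]), array([350.9, 288.7]), array([329.5, 290.6])]
0 flange top rim lateral [array([345. , 298.7]), array([366.8, 296.6]), array([351.2, 286.9]), array([329.8, 288.8])]
0.008 flange top rim lateral [array([345.6, 295.1]), array([367.4, 293. ]), array([351.8, 283.5]), array([330.3, 285.2])]
```

View pics/c6.png

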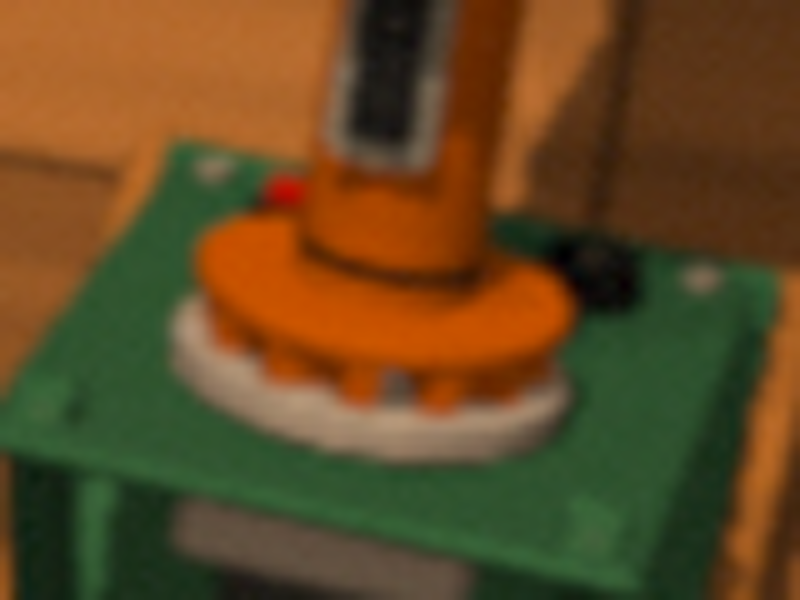

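Everything agrees with the reel being home: free travel to 0.7 mm above the nominal plate face, then a soft 10 N stop. A reel riding on the pin would have stopped at 8 mm. I release it, back off and check.

arm_command(
  commands=[
    [0,0,0,0,0,-0.03,-1],
    [0,0,0,0,0,-0.03,0.1],
    [0,0,0,0,0,-0.03,0.5],
    [0,0,0,0,0,-0.03,1],
    [0,0,0,0,0,-0.03,1],
    [0,0,0,0,0,-0.03,1],
    [0,0,0,0,0,-0.03,1],
    [0,0,0,0,0,-0.03,1],
  ],
)

```text
time: 16.55
tcp_pos: [0.6928, 0.0449, 0.1889]
tcp_rot: [0.953, -0.025, 0.301, 0.008]
wrist_force: [0.0, -0.3, -0.2]
gripper_width: 1.004
```

arm_command(
  commands=[
    [0,0,0,0,0,-1,1],
    [0,0,0,0,0,-3,1],
    [0,0,0,0,0,-6,1],
    [0,0,0,0,0,-9,1],
    [0,0,0,0,0,-12,1],
    [0,0,0,0,0,-15,1],
    [0,0,0,0,0,-15,1],
    [0,0,0,0,0,-15,1],
    [0,0,0,0,0,-15,1],
  ],
)

```text
time: 17.68
tcp_pos: [0.6069, 0.0491, 0.3108]
tcp_rot: [0.953, -0.025, 0.301, 0.008]
wrist_force: [-0.2, 0.3, 0.4]
gripper_width: 1.003
```

Run:
```python
from h import *
import pickle
d={n:shot(n) for n in('scene','top','wrist')};pickle.dump(d,open('c7.pkl','wb'))
s=get_state();print(s['time'],s['tcp_pos'],s['wrist_force'])
x,y,z=spin()
for n in d:
    for h in(0,.008): print(n,h,'top',proj(d[n],P0+(h+.095)*z).round(1))
u=cv2.resize(d['scene']['frame'][230:330,300:400],(400,400),interpolation=cv2.INTER_CUBIC)
v=cv2.resize(d['wrist']['frame'][150:450,170:470],(400,400))
cv2.imwrite('pics/c7.png',np.hstack([u,v])[:,:,::-1])
```

```text
17.825 [0.6068194  0.04926733 0.31076634] [ 0.30025296 -0.21306612 -0.59710662]
scene 0 top [354.1 257.1]
scene 0.008 top [354.7 253.4]
top 0 top [288.9 180.4]
top 0.008 top [288.6 181.9]
wrist 0 top [323.9 237.7]
wrist 0.008 top [323.9 241.1]
```

View pics/c7.png

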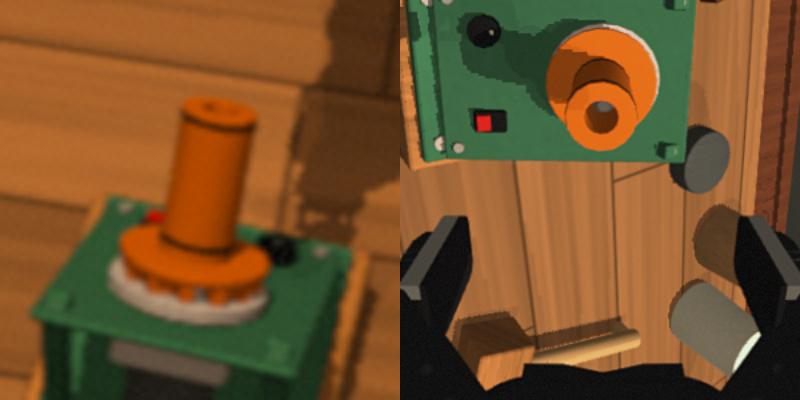

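Reel top measured in scene at (354.7,257.7): home predicts 257.1, riding on the pin 253.4. In wrist it is at (321,236): home predicts 237.7, pin 241.1. Both views say home, and the gripper is clear.

```bash
python3 -c "
from workcell import *
print(close_job())"
```

```text
the job is handed in; nothing more can be done
None
```

The smallest orange reel is on the slanted spindle and, by my checks, fully home on the driver plate. It has been released, and I handed the job in at about 18 s of the 64 s.

- **No turn needed:** the reel went down without stopping on the pin, so it seems a notch already lay over it. I never turned the reel, and I did not do a twist test to prove the pin is engaged.
- **Seating:** it stopped 0.7 mm above the nominal plate face with about 10 N, against the 45 N limit. After release, the scene view put the reel's top at row 257.7, where home predicts 257.1 and riding on the pin 253.4. The wrist view put it at row 236.3, where home predicts 237.7 and riding on the pin 241.1.
- **Disagreements:** my first estimate of the spindle's position was about 1.5 mm off along the slope. It showed as a sideways force of up to about 4 N during the descent, which I corrected. The wrist view's sideways reading was about 3 px from the prediction. The foot also appeared to have more teeth than the four notches described.
- **Other things:** I planned no contact with the tin, weight or mallet, and did not measure their positions again at the end.

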